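Set the day dial and snap the vent cap onto a food tub

ROBOT

A 6-joint arm with a two-finger parallel gripper is mounted at the origin on a cart in front of the work surface, level with it; the furniture and walls round the work are solid. World frame = base frame: x ahead of the robot, y to its left, z up, the work surface at z = 0. Lengths are in m, angles in degrees, forces in N, time in s.
With the tool pointing down it reaches from about 0.375 to 0.9 m from the base axis. Payload 3.1 kg.
Tool frame: the origin (TCP) lies midway between the tips of the shut fingers; the grasp point (between the pads) lies 19 mm behind it; x points along the fingers, y is the direction in which the jaws open and shut, and the axes are right-handed (so a half turn about x gives the same grasp; the last joint's range is limited). The gripper opens to 87 mm and grips with 3 to 60 N. Pads are 19 mm wide; open, the fingers measure 117 mm over their backs; the gripper's body (75 mm by 190 mm) begins 51 mm behind the grasp point.
Start: joints at [-10.227, 30.224, 82.088, -0, 67.689, -10.227], TCP at [0.625, 0, 0.223] pointing down, gripper open.
Joint ranges: [-176.69, 176.69], [-43.24, 126.21], [12.49, 139.97], [-82, 262], [0, 151.66], [-163.58, 163.58]. Speed limits (degrees/s): [159.86, 159.86, 180, 180, 180, 180].

INTERFACE

Orientations are given as a 3x3 rotation matrix whose columns are the frame's x, y, z axes.
In Python, from rig import bot gives the robot as it stands.
- The arm moves only by the tool play_rows, never from a script. Its argument "motion" is a list of rows, each a list of 3 entries, a list of its own where there are three numbers: the shift along the tool's x, y, z in mm, then the turn, a rotation vector about the tool's x, y, z in degrees, then the opening, from 0 (shut) to 1 (fully open). A call has 1 to 8 rows; each row is the pose to reach, as a shift and turn from the pose commanded when the call began, along the tool's axes at that moment; what a row does not reach only later rows make up. A row lasts 1/10 s, in which the tool goes at most 50 mm and 8.59 degrees, less where a joint would pass 70% of its speed; a pose out of reach is approached as far as the arm can. A call with a gripper value outside its range is refused whole. The fingers move at their own pace and stop on an object; the grip force is fixed at half the most. Time passes only in rows, so rows that repeat a pose let the fingers close. It gives the time, the measured TCP pose, the force and the opening at its end, in the units of the state.
- bot.read_state(): the state, without advancing time (a new reading comes with each control period).
- bot.capture(name): name is "scene" or "side" or "wrist"; returns a dict with "img" (480x640x3 uint8, blue, green, red), "mtx" (3x3 intrinsics, pixels), "rvec" (rotation vector, rad) and "tvec" (3), from world to camera coordinates, as OpenCV has them. Camera axes: x right, y down, z forward; pixel columns grow to the right and rows downward; lengths in m; the calibration is good to about 2 mm. A picture is of the moment at which its call begins. There is no depth.
- bot.hand_in(): hands the job in, once; it reports no verdict.
The state is a dict: "time_s": time; "joint_positions": joint angles; "qvel": joint speeds; "tau": joint torques, N m; "position": TCP position; "tcp_rot": TCP orientation; "force": force on the tool from outside, world axes, zero at the start; "moment": the same for the moment, N m; "opening": opening from 0.0 (shut) to 1.0 (fully open).
Only numpy, scipy, OpenCV 4.12 (cv2) and the standard library are available. Lean on these libraries where they do the work, as an engineer would, in place of code of your own. Each camera call takes 0.05 s, during which the arm holds its last target.

TASK

Close up the food tub: turn the day dial on its lid until its pointer stands on the one long mark of the scale, then press the loose vent cap onto the stud on the same lid until it clicks home. Keep pressing after the click so that the cap stays firmly squeezed on its rubber seal, and finish like that, hand still on the cap and pushing down, without letting go. Leave the spice jar, the salt shaker and the tin where they stand.

Things in the scene. Friction and masses are not known exactly. Their poses are not given: they have to be found in the camera images.
- tub: food tub with a red lid, 132 x 196 mm seen from above (long side along its y), lid top 88 mm above the worktop; fixed to the worktop. Origin: centre of its underside; z up. On its lid sit the dial (50 mm along the tub's +y) and the stud (50 mm along its -y), both at the tub's x = 0. It may be turned up to 0.4 rad either way.
- dial_grip (a point): centre of the day dial's grip, on the dial's vertical axis, 20.5 mm above the lid. Grip: an upright grey bar 44 mm long, 12 mm thick, foot 8 mm and top 34 mm above the lid. Below it a grey disc of 56 mm diameter on a white scale plate of 84 mm with 11 short ticks and one long, thicker mark. Site x axis: along the bar to its end with the white line (the pointer); z up.
- dial (a joint): angle of the dial, rad: 0 = pointer on the one long mark, which lies in the direction of the tub's +x from the dial's axis (the far side from the robot); grows as the dial turns clockwise seen from above. It turns endlessly both ways and stays where it is left (friction about 0.05 N m). At the start it is between -1.5 and -0.5.
- stud: white vent stud on the lid. Origin: on the stud's vertical axis at the lid's top; z up. A flange of 46 mm diameter, 4 mm high; a pin of 19 mm diameter with a cone at its top, 26 mm high in all; four sprung round noses stand out of the pin 18 mm above the lid, to 27 mm across. Fixed to the tub.
- stud_top (a point): top end of the stud's pin, on its axis, 26 mm above the lid
- seal: black rubber seal ring, 36 mm outer diameter, round the foot of the stud. Its origin is that of the stud; its top face is 10 mm above the lid and yields downward up to 3 mm, with about 3.2 N per mm; a firm squeeze is 6 to 10 N (about 2 to 3 mm).
- cap: the loose white snap cap, the same thing as cap_mid, 35 to 70 g. Origin: centre of its underside; z up through the grip. Hollow below: an inner lip with a hole of 23 mm diameter in the lowest 4 mm, above it a cavity of 29 mm diameter up to 22 mm. It fits the stud at any yaw.
- cap_mid (a point): centre of the loose white snap cap, half-way up, on its axis. The cap is 54 mm tall and stands open side down: from 0 to 26 mm a ribbed skirt of 40 mm diameter, above it a plain round grip of 26 mm diameter, 28 mm tall, to be taken from above (the flat shoulder round it, 26 mm above the underside, can be pushed on).
- cap_foot (a point): centre of the cap's underside, 27 mm below cap_mid along the cap's axis; z up. Pushed over the stud, the lip meets the noses with this point about 21 mm above the lid; the push grows to about 10 N near 19 mm, then drops (the click) and the cap pulls itself down from 16 to 11 mm; it meets the seal at 10 mm and is fully home, seal squeezed, below 9 mm.
- spice_jar_mid (a point): bystander: spice jar with a yellow cap, 45 mm diameter, 100 mm tall; point half-way up
- shaker_mid (a point): bystander: salt shaker, 44 mm diameter, 90 mm tall; point half-way up
- tin_mid (a point): bystander: low tin, 75 mm diameter, 58 mm tall; point half-way up

How it is judged:
By the outcome, as a careful person would: the job done as asked, in the order asked, and still so for the second after the job is handed in, while the arm keeps its last pose, push and grip.
It also fails if it takes over 72 s, if anything falls off the work surface, if the arm or the gripper's body presses on something with over 40 N, if the wrist force passes 120 N, or if a joint passes its speed limit or range.

## Working session

There is one attempt and no reset: what is moved stays moved. The work goes in short steps, Python scripts to look and compute and a tool call to move; the robot and the scene stay as the last step left them, time stands still between calls to the robot, and variables do not carry over. Pictures are saved under pics/ and viewed, and the job is handed in when it is done.

Besides the shell and the picture viewer there is one more tool, called after "Request:" as name([rows], argument=value, ...), one row to a line, values as JSON. play_rows: Moves the arm, as the interface text tells. Its arguments: {"type":"object","properties":{"motion":{"type":"array"}},"required":["motion"]}

```bash
mkdir -p pics; ls; python3 - <<'E'
from rig import bot
import cv2,numpy as np
s=bot.read_state()
for k in s: print(k,np.round(s[k],3).tolist())
for n in("scene","side","wrist"):
    d=bot.capture(n); cv2.imwrite(f"pics/{n}0.png",d["img"]); np.savez(f"{n}0.npz",**d)
    R=cv2.Rodrigues(np.array(d["rvec"],float))[0]; print(n,(-R.T@np.ravel(d["tvec"])).round(3),d["mtx"][0][0])
E
```

```text
pics
time_s 0.0
joint_positions [-10.228, 30.28, 82.157, -0.001, 67.689, -10.226]
qvel [0.038, 0.192, 0.012, -0.009, 0.079, 0.033]
tau [-0.001, -44.005, -17.659, 0.063, 0.058, -0.0]
position [0.624, 0.0, 0.222]
tcp_rot [[-0.002, 1.0, -0.0], [0.0, -0.0, -1.0], [-1.0, -0.002, -0.0]]
force [-0.184, -0.115, -0.517]
moment [0.007, 0.023, 0.016]
opening 0.999
scene [-0.018 -0.524  0.781] 439.4683775305456
side [-0.211 -0.725  0.768] 528.1155840211331
wrist [0.625 0.067 0.384] 367.5176099793022
```

View pics/scene0.png

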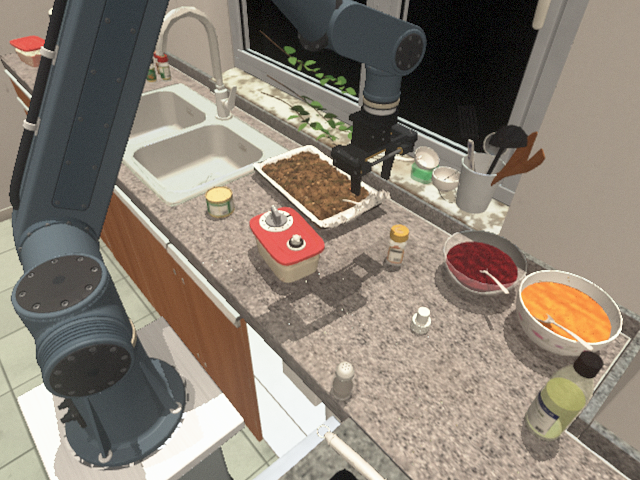

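View pics/side0.png

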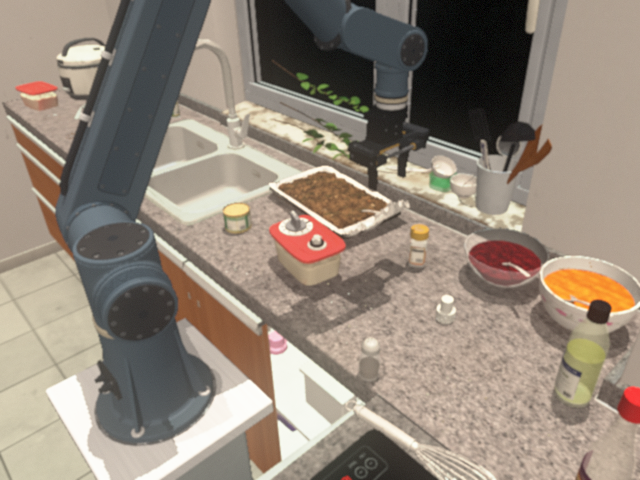

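View pics/wrist0.png

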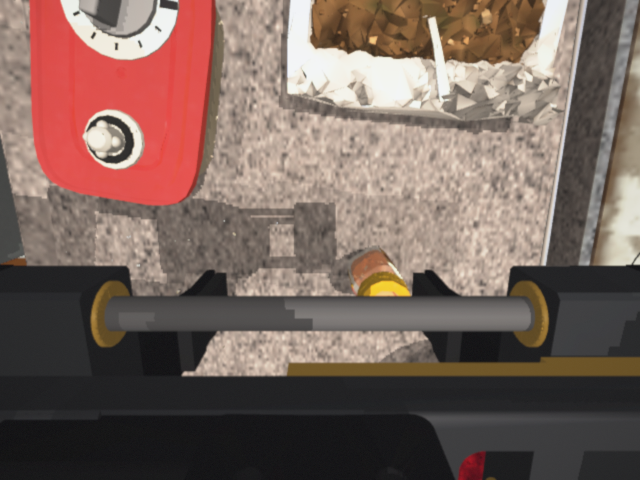

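The scene view shows the tub lid at about (287,235), the cap at (421,320), the jar at (398,247), the shaker at (343,380) and the tin at (219,203). The wrist view shows the stud flange at about (113,138) and part of the dial at (120,10). I'll measure these next.

```bash
cat > h.py <<'E'
import cv2,numpy as np
def ray(d,uv):
    R=cv2.Rodrigues(np.array(d["rvec"],float))[0]; t=np.ravel(d["tvec"])
    p=cv2.undistortPoints(np.array([[uv]],float),np.array(d["mtx"],float),None)[0,0]
    return -R.T@t, R.T@np.array([p[0],p[1],1])
def onz(d,uv,z):
    o,v=ray(d,uv); return o+v*(z-o[2])/v[2]
def proj(d,P):
    return cv2.projectPoints(np.array(P,float).reshape(-1,3),np.array(d["rvec"],float),np.array(d["tvec"],float),np.array(d["mtx"],float),None)[0][:,0]
def load(n): return dict(np.load(n+".npz"))
E
python3 - <<'E'
from h import *
s,e,w=load("scene0"),load("side0"),load("wrist0")
for nm,d in(("scene",s),("side",e)):
    img=d["img"].copy()
    hsv=cv2.cvtColor(d["img"],cv2.COLOR_BGR2HSV)
    m=(((hsv[...,0]<8)|(hsv[...,0]>172))&(hsv[...,1]>150)&(hsv[...,2]>90)).astype(np.uint8)
    m[:180]=0;m[300:]=0;m[:,:230]=0;m[:,370:]=0
    c=max(cv2.findContours(m,0,2)[0],key=cv2.contourArea)
    pts=np.array([onz(d,p,0.088)[:2] for p in c[:,0]],np.float32)
    print(nm,cv2.minAreaRect(pts))
    x,y=(c[:,0].min(0)-25); X,Y=c[:,0].max(0)+25
    cv2.imwrite(f"pics/{nm}_tub.png",cv2.resize(img[y:Y,x:X],None,fx=5,fy=5)[:600,:800]); print(x,y)
hsv=cv2.cvtColor(w["img"],cv2.COLOR_BGR2HSV)
m=(((hsv[...,0]<8)|(hsv[...,0]>172))&(hsv[...,1]>150)&(hsv[...,2]>90)).astype(np.uint8);m[230:]=0
c=max(cv2.findContours(m,0,2)[0],key=cv2.contourArea)
pts=np.array([onz(w,p,0.088)[:2] for p in c[:,0]],np.float32)
print("wrist x range lid",pts.min(0),pts.max(0))
print("flange",onz(w,(113,138),.092),"cap",onz(s,(421,331),0.0),onz(e,(446,321),0.0))
for nm,d,u,v in(("scene",s,421,318),("side",e,446,308)):
    cv2.imwrite(f"pics/{nm}_cap.png",cv2.resize(d["img"][v-30:v+30,u-40:u+40],None,fx=8,fy=8))
E
```

```text
scene ((0.468586266040802, 0.11776138842105865), (0.19525349140167236, 0.13018712401390076), 79.37194061279297)
225 182
side ((0.46963077783584595, 0.11471866816282272), (0.19556473195552826, 0.1329634040594101), 82.48394012451172)
245 190
wrist x range lid [0.40247232 0.02205466] [0.54967934 0.16889624]
flange [0.46648446 0.07365564 0.092     ] cap [ 0.55249499 -0.24579168  0.        ] [ 0.55404476 -0.24597688  0.        ]
```

View pics/scene_tub.png

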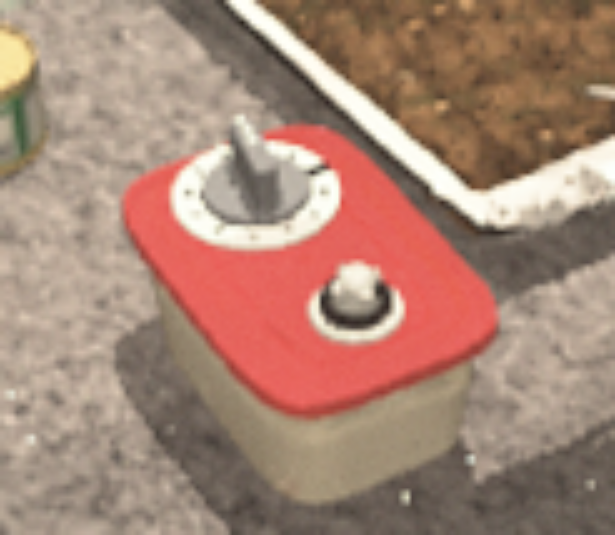

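View pics/side_tub.png

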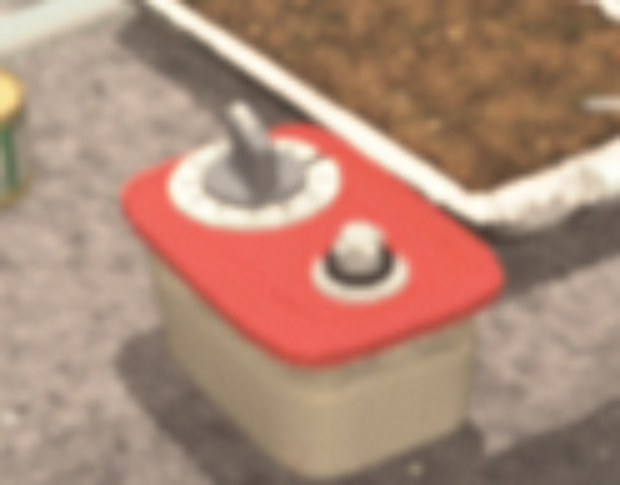

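View pics/scene_cap.png

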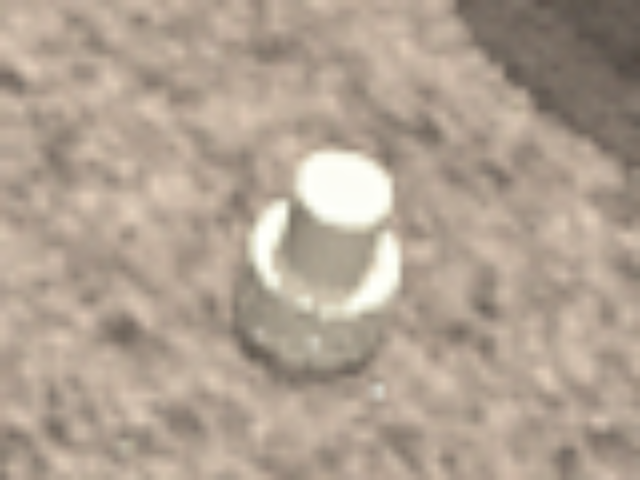

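View pics/side_cap.png

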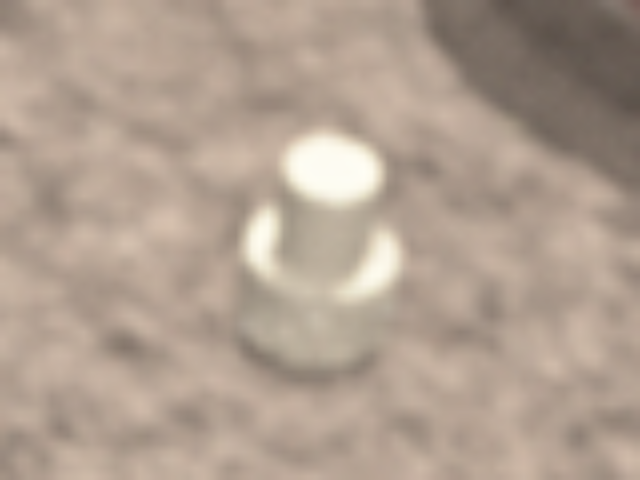

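```bash
python3 - <<'E'
from h import *
s,e,w=load("scene0"),load("side0"),load("wrist0")
for n,d,p,f,c,b in(("scene",s,(276.2,220.8),(296.4,242.4),(424,311.5),(381+188/8,288+170/8)),("side",e,(296,226.8),(317.2,243),(447.75,298.9),(0,0))):
    P=onz(d,p,.091);F=onz(d,f,.0915);print(n,P,F,np.linalg.norm(P-F),np.degrees(np.arctan2(*(P-F)[:2])),"cap",onz(d,c,.054))
# long mark direction
print("mark", onz(s,(225+318/5,182+170/5),.091))
print("bar top a",onz(s,(225+238/5,182+120/5),.122),"b",onz(s,(225+262/5,182+165/5),.122))
for n,d,u in (("jar",s,(400,230)),("shaker",s,(344,368)),("tin",s,(219,193))):
    print(n,onz(d,u,{"jar":.1,"shaker":.09,"tin":.058}[n]))
R=cv2.Rodrigues(w["rvec"])[0]; print(R.round(3), -R.T@w["tvec"].ravel())
E
```

```text
scene [0.47989416 0.16971721 0.091     ] [0.46638317 0.07481359 0.0915    ] 0.09586184338550831 8.102490128369007 cap [ 0.55830402 -0.23724227  0.054     ]
side [0.48029648 0.1662898  0.091     ] [0.46839749 0.07328779 0.0915    ] 0.09376145511973775 7.29100142470929 cap [ 0.55987298 -0.23960667  0.054     ]
mark [0.51537651 0.16472048 0.091     ]
bar top a [0.48624683 0.19024235 0.122     ] b [0.47329938 0.15426576 0.122     ]
jar [ 0.67885258 -0.0600428   0.1       ]
shaker [ 0.31734627 -0.23837233  0.09      ]
tin [0.45739166 0.40429641 0.058     ]
[[ 1.    -0.    -0.001]
 [-0.    -0.97   0.243]
 [-0.001 -0.243 -0.97 ]] [0.62497961 0.06714351 0.38415762]
```

Request:
play_rows([
  [[0,-30,-20],[0,0,0],1],
  [[0,-60,-40],[0,0,0],1],
  [[0,-90,-60],[0,0,0],1],
  [[0,-120,-80],[0,0,0],1],
  [[0,-146,-100],[0,0,0],1],
  [[0,-146,-100],[0,0,0],1],
  [[0,-146,-100],[0,0,0],1],
])

```text
time_s: 0.85
position: [0.4789, 0.1004, 0.2227]
tcp_rot: [[0.001, 1.0, 0.001], [-0.0, 0.001, -1.0], [-1.0, 0.001, 0.0]]
force: [0.0, 0.1, -0.2]
opening: 1.0
```

```bash
python3 - <<'E'
from rig import bot
import cv2,numpy as np
s=bot.read_state(); print(s["time_s"],s["position"],s["force"])
d=bot.capture("wrist"); cv2.imwrite("pics/wrist1.png",d["img"]); np.savez("wrist1.npz",**d)
E
```

```text
0.85 [0.47889107 0.10036005 0.22272844] [ 0.02706577  0.06104278 -0.19031818]
```

View pics/wrist1.png

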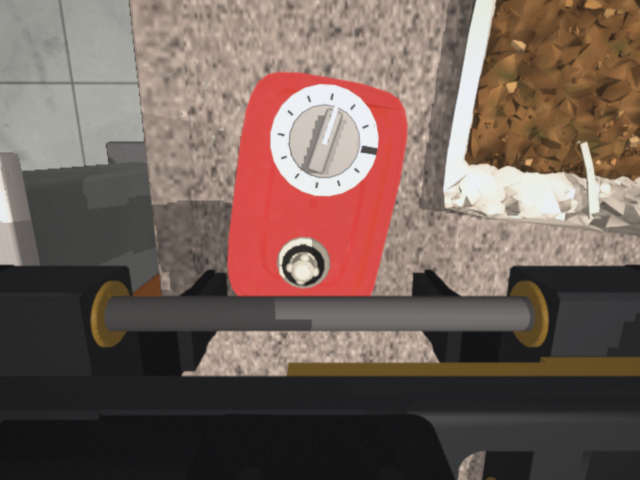

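The wrist view shows the scale plate at about (325,139), the flange at (303,262), the long mark at (370,151), and the pointer line running from about (323,145) to (334,108).

```bash
python3 - <<'E'
from h import *
w=load("wrist1"); hsv=cv2.cvtColor(w["img"],cv2.COLOR_BGR2HSV)
red=((hsv[...,0]<10)|(hsv[...,0]>170))&(hsv[...,1]>120)&(hsv[...,2]>80)
nr=(~red).astype(np.uint8)
cs=cv2.findContours(nr[78:296,240:400].copy(),cv2.RETR_CCOMP,cv2.CHAIN_APPROX_NONE)[0]
for c in cs:
    a=cv2.contourArea(c)
    x,y,ww,hh=cv2.boundingRect(c)
    if 1000<a<12000 and x>2 and y>0 and x+ww<158:
        p=np.array([onz(w,q+[240,78],.091)[:2] for q in c[:,0]],np.float32)
        print(cv2.boundingRect(c),a,cv2.fitEllipse(p))
white=((hsv[...,2]>0)).astype(np.uint8)
v=w["img"][70:210,260:390]; cv2.imwrite("pics/w1z.png",cv2.resize(v,None,fx=4.2,fy=4.2,interpolation=cv2.INTER_CUBIC))
E
```

```text
(37, 159, 53, 52) 2092.5 ((0.46610328555107117, 0.07293713837862015), (0.04398432374000549, 0.044697873294353485), 176.78936767578125)
(30, 6, 109, 113) 9511.5 ((0.4830772876739502, 0.17098478972911835), (0.08360474556684494, 0.0837375596165657), 177.76937866210938)
```

View pics/w1z.png

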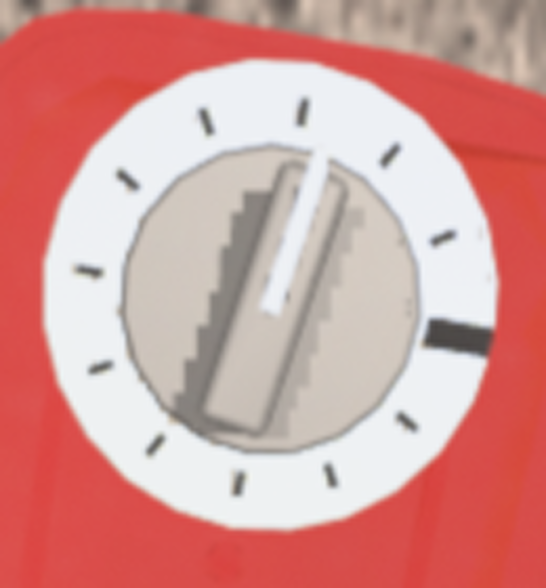

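```bash
python3 - <<'E'
from h import *
w=load("wrist1"); g=lambda u,v,z: onz(w,(260+u/4.2-.4,70+v/4.2-.4),z)
C=np.array([.4831,.1710])
for u,v in((425,333),(460,338),(492,342)):
    m=g(u,v,.091)[:2]-C; print("mark",np.degrees(np.arctan2(m[1],m[0])))
a,b=g(270,310,.122),g(318,153,.122); print("bar",a,b,np.degrees(np.arctan2(*(b-a)[[1,0]])))
# bar top corners
q=[g(*p,.122)[:2] for p in((285,163),(347,187),(265,434),(204,412))]
q=np.array(q);print(q.mean(0),np.degrees(np.arctan2(*((q[0]+q[1]-q[2]-q[3])[::-1]))), np.linalg.norm((q[0]+q[1]-q[2]-q[3])/2),np.linalg.norm(q[0]-q[1]))
print(g(270,310,.091))
E
```

```text
mark -10.536461563734788
mark -10.036961194270154
mark -9.578885531050338
bar [0.48271261 0.16950228 0.122     ] [0.49034918 0.19399997 0.122     ] 72.68638174678759
[0.48345443 0.17088055] 71.4729981803844 0.04166634033288717 0.010715501302744247
[0.48314777 0.16974336 0.091     ]
```

Request:
play_rows([
  [[0,2,-25],[6,0,0],1],
  [[0,4,-50],[12,0,0],1],
  [[0,4,-70],[18,0,0],1],
  [[30,4,-70],[18,0,0],1],
  [[60,4,-70],[18,0,0],0.6],
  [[70,4,-70],[18,0,0],0.6],
  [[70,4,-70],[18,0,0],0.6],
])

```text
time_s: 1.6
position: [0.483, 0.1694, 0.1511]
tcp_rot: [[-0.003, 0.951, -0.31], [-0.0, -0.31, -0.951], [-1.0, -0.003, 0.001]]
force: [0.2, -0.1, -0.2]
opening: 0.809
```

```bash
python3 - <<'E'
from rig import bot
import cv2,numpy as np
s=bot.read_state(); print(s["time_s"],s["position"],s["force"],s["joint_positions"])
d=bot.capture("side"); cv2.imwrite("pics/side2.png",d["img"][120:320,180:440].repeat(3,0).repeat(3,1))
E
```

```text
1.6 [0.48295416 0.16935607 0.15107769] [ 0.19194711 -0.13505951 -0.21912854] [ 6.80133443e+00  2.76510517e+01  1.02177770e+02 -7.45149074e-03
  5.03588075e+01  2.48698075e+01]
```

View pics/side2.png

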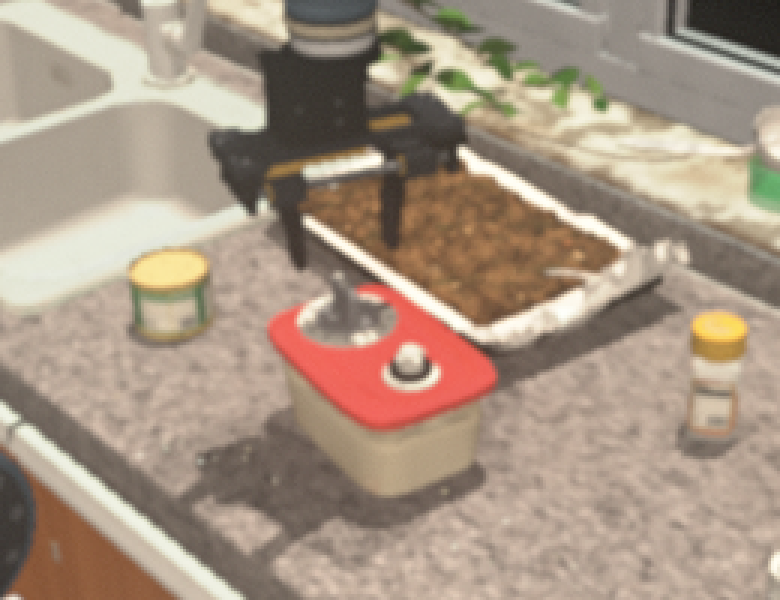

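The fingers straddle the bar from above. Next I descend and close.

Request:
play_rows([
  [[20,0,-1.4],[0,0,0],0.6],
  [[40,0,-1.4],[0,0,0],0.6],
  [[50,0,-1.4],[0,0,0],0.6],
  [[50,0,-1.4],[0,0,0],0.3],
  [[50,0,-1.4],[0,0,0],0],
  [[50,0,-1.4],[0,0,0],0],
  [[50,0,-1.4],[0,0,0],0],
  [[50,0,-1.4],[0,0,0],0],
])

```text
time_s: 2.45
position: [0.4838, 0.1714, 0.1032]
tcp_rot: [[0.001, 0.951, -0.309], [0.0, -0.309, -0.951], [-1.0, 0.001, -0.001]]
force: [-0.2, -0.1, 0.4]
opening: 0.229
```

Request:
play_rows([
  [[0,0,0],[0,0,0],0],
  [[0,0,0],[0,0,0],0],
  [[0,0,0],[0,0,0],0],
  [[0,0,0],[0,0,0],0],
])

```text
time_s: 2.85
position: [0.4829, 0.1716, 0.1029]
tcp_rot: [[-0.001, 0.951, -0.309], [0.0, -0.309, -0.951], [-1.0, -0.001, -0.0]]
force: [-1.7, 1.3, 5.3]
opening: 0.136
```

Gripped: the opening of 0.136 is about 12 mm, which matches the bar. Now I turn it clockwise.

Request:
play_rows([
  [[0,0,0],[6,0,0],0],
  [[0,0,0],[12,0,0],0],
  [[0,0,0],[18,0,0],0],
  [[0,0,0],[24,0,0],0],
  [[0,0,0],[30,0,0],0],
  [[0,0,0],[36,0,0],0],
  [[0,0,0],[42,0,0],0],
  [[0,0,0],[42,0,0],0],
])

```text
time_s: 3.65
position: [0.4837, 0.171, 0.1029]
tcp_rot: [[0.001, 0.5, -0.866], [-0.001, -0.866, -0.5], [-1.0, 0.001, -0.0]]
force: [-0.6, -1.4, 4.9]
opening: 0.137
```

Request:
play_rows([
  [[0,0,0],[6,0,0],0],
  [[0,0,0],[12,0,0],0],
  [[0,0,0],[18,0,0],0],
  [[0,0,0],[24,0,0],0],
  [[0,0,0],[30,0,0],0],
  [[0,0,0],[36,0,0],0],
  [[0,0,0],[40,0,0],0],
  [[0,0,0],[40,0,0],0],
])

```text
time_s: 4.45
position: [0.4839, 0.1701, 0.1029]
tcp_rot: [[0.001, -0.171, -0.985], [-0.002, -0.985, 0.171], [-1.0, 0.002, -0.001]]
force: [-0.4, -5.5, 5.9]
opening: 0.134
```

```bash
python3 - <<'E'
from rig import bot
import cv2,numpy as np
s=bot.read_state(); print(s["time_s"],s["position"],s["force"],s["moment"],np.degrees(np.arctan2(s["tcp_rot"][1][1],s["tcp_rot"][0][1])),s["opening"],s["joint_positions"])
d=bot.capture("wrist"); cv2.imwrite("pics/wrist3.png",d["img"])
E
```

```text
4.45 [0.48387333 0.17005444 0.10288326] [-0.43230572 -5.54334299  5.87167613] [-0.86733269  0.2381733  -0.0764638 ] -99.8494063439012 0.13370483182930065 [  6.94845723  32.30395181 104.25053484  -0.19970727  43.41937357
 106.9428181 ]
```

View pics/wrist3.png

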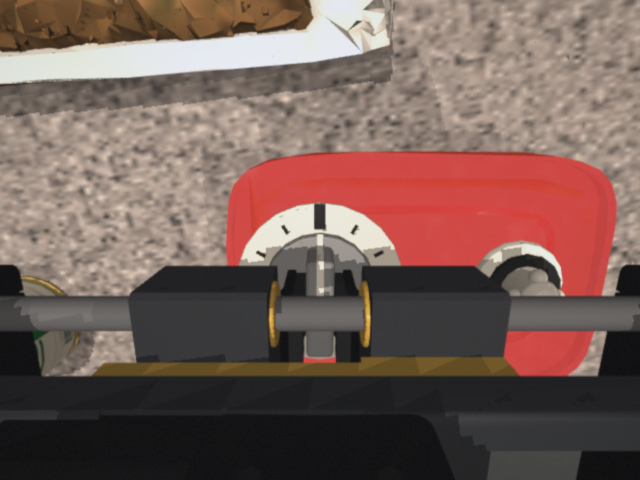

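The pointer and the long mark both sit at column 320, so they line up. Next I release, raise and look again.

Request:
play_rows([
  [[0,0,0],[0,0,0],0.5],
  [[0,0,0],[0,0,0],0.5],
  [[0,0,0],[0,0,0],0.5],
  [[0,0,0],[0,0,0],0.5],
  [[-40,0,0],[0,0,0],0.6],
  [[-80,0,10],[0,0,0],1],
  [[-120,0,40],[0,0,0],1],
  [[-120,0,70],[0,0,0],1],
])

```text
time_s: 5.3
position: [0.4179, 0.1844, 0.227]
tcp_rot: [[0.012, -0.174, -0.985], [0.002, -0.985, 0.174], [-1.0, -0.004, -0.011]]
force: [0.4, -0.3, -0.6]
opening: 0.776
```

```bash
python3 - <<'E'
from rig import bot
import cv2,numpy as np
s=bot.read_state(); print(s["time_s"],s["position"],s["force"],s["tcp_rot"])
d=bot.capture("wrist"); cv2.imwrite("pics/wrist4.png",d["img"]); np.savez("wrist4.npz",**d)
E
```

```text
5.3 [0.4178583  0.18444358 0.2270351 ] [ 0.40263601 -0.30598209 -0.63931185] [[ 0.01170746 -0.17359959 -0.98474673]
 [ 0.00227689 -0.98480704  0.1736373 ]
 [-0.99992887 -0.00427501 -0.01113432]]
```

View pics/wrist4.png

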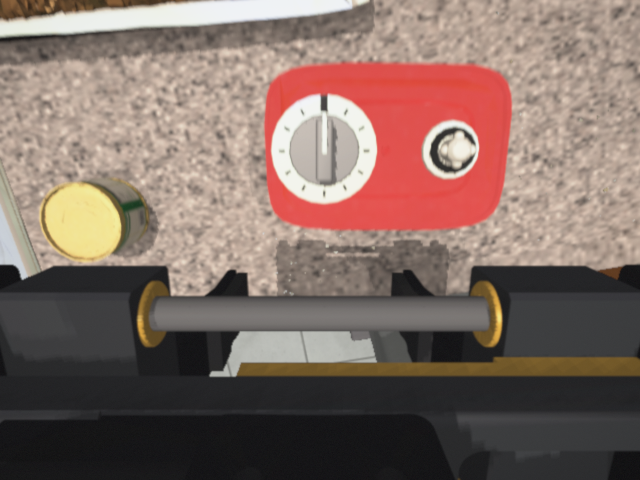

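```bash
python3 - <<'E'
from h import *
w=load("wrist4"); img=w["img"]
cv2.imwrite("pics/w4z.png",cv2.resize(img[85:215,260:390],None,fx=4.5,fy=4.5,interpolation=cv2.INTER_CUBIC))
hsv=cv2.cvtColor(img,cv2.COLOR_BGR2HSV)
red=((hsv[...,0]<10)|(hsv[...,0]>170))&(hsv[...,1]>120)&(hsv[...,2]>80)
cs=cv2.findContours((~red).astype(np.uint8)[70:225,268:505].copy(),cv2.RETR_CCOMP,cv2.CHAIN_APPROX_NONE)[0]
for c in cs:
    a=cv2.contourArea(c)
    if 1000<a<12000:
        p=np.array([onz(w,q+[268,70],.091)[:2] for q in c[:,0]],np.float32); print(a,cv2.fitEllipse(p))
g=cv2.cvtColor(img,cv2.COLOR_BGR2GRAY)
m=np.argwhere(g[94:110,315:333]<90)+[94,315]; print("mark px",m.mean(0),len(m))
mk=onz(w,m.mean(0)[::-1],.091)
m=np.argwhere(g[112:153,316:332]>205)+[112,316]; print(len(m))
P=np.array([onz(w,q[::-1],.122)[:2] for q in m],np.float32)
vx,vy,x0,y0=cv2.fitLine(P,2,0,.01,.01).ravel(); print("line ang",np.degrees(np.arctan2(vy,vx)),x0,y0,"mark",mk)
E
```

```text
2664.0 ((0.4649391770362854, 0.07288623601198196), (0.04486677423119545, 0.04573049396276474), 88.19368743896484)
9153.5 ((0.48185867071151733, 0.17121316492557526), (0.0835007056593895, 0.08483680337667465), 84.23577880859375)
mark px [103.09375 323.96875] 64
239
line ang -8.658395 0.4957676 0.16880566 mark [0.51653918 0.16486425 0.091     ]
```

View pics/w4z.png

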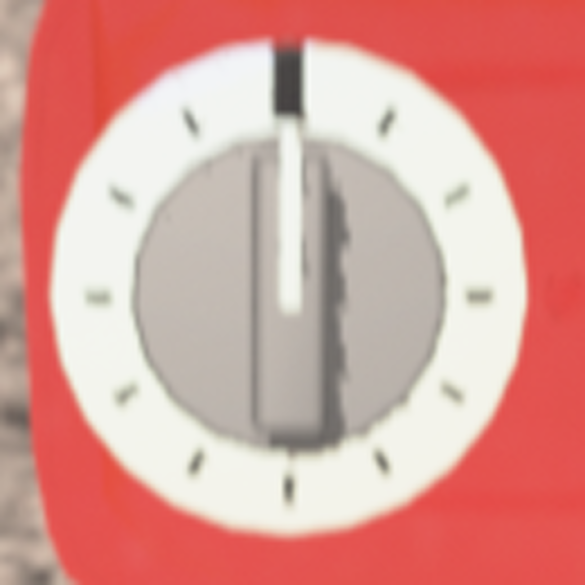

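Dial check: the pointer line is at -8.7° and the long mark at about -10°, so they agree within the measurement error. I'll leave the dial as it is. The stud is at about (0.4655, 0.073). Next is a wrist view over the cap.

Request:
play_rows([
  [[0,35,-12],[0,0,0],1],
  [[0,80,-30],[0,0,0],1],
  [[0,125,-48],[0,0,0],1],
  [[0,170,-65],[0,0,0],1],
  [[0,215,-82],[0,0,0],1],
  [[0,260,-100],[0,0,0],1],
  [[0,305,-118],[0,0,0],1],
  [[0,350,-135],[0,0,0],1],
])

```text
time_s: 6.15
position: [0.4866, -0.1865, 0.2221]
tcp_rot: [[-0.0, -0.174, -0.985], [0.001, -0.985, 0.174], [-1.0, -0.001, 0.0]]
force: [0.2, -0.2, -0.8]
opening: 1.002
```

Request:
play_rows([
  [[0,41,-13],[0,0,0],1],
  [[0,41,-13],[0,0,0],1],
  [[0,41,-13],[0,0,0],1],
  [[0,41,-13],[0,0,0],1],
])

```text
time_s: 6.55
position: [0.4915, -0.2257, 0.2219]
tcp_rot: [[-0.002, -0.173, -0.985], [0.002, -0.985, 0.173], [-1.0, -0.001, 0.002]]
force: [-0.2, -0.1, 0.0]
opening: 1.0
```

```bash
python3 - <<'E'
from rig import bot
import cv2,numpy as np
s=bot.read_state(); print(s["time_s"],s["position"],s["force"],s["tcp_rot"])
d=bot.capture("wrist"); cv2.imwrite("pics/wrist5.png",d["img"]); np.savez("wrist5.npz",**d)
E
```

```text
6.55 [ 0.4915203  -0.22574977  0.22191648] [-0.19302627 -0.09720075  0.03629604] [[-0.00179856 -0.17289355 -0.98493887]
 [ 0.00183581 -0.98493938  0.17289028]
 [-0.9999967  -0.0014972   0.00208887]]
```

View pics/wrist5.png

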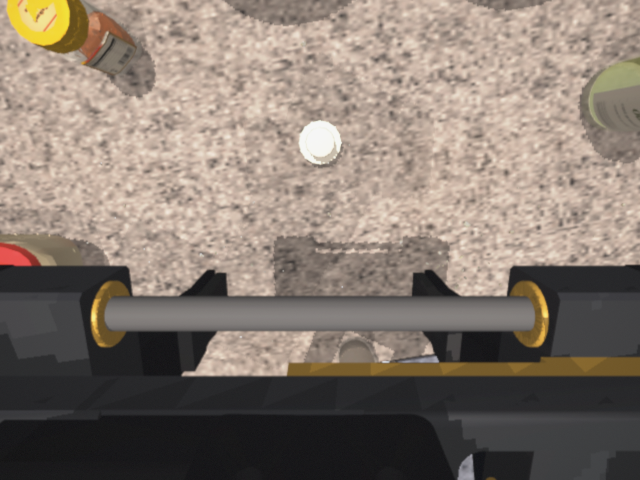

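The cap appears at about (320,143), free of neighbours. I'll measure its position.

```bash
python3 - <<'E'
from h import *
w=load("wrist5"); hsv=cv2.cvtColor(w["img"],cv2.COLOR_BGR2HSV)
z=w["img"][110:175,285:355]; cv2.imwrite("pics/w5z.png",cv2.resize(z,None,fx=8,fy=8,interpolation=cv2.INTER_CUBIC))
m=((hsv[...,1]<40)&(hsv[...,2]>200)).astype(np.uint8)[110:175,285:355]
m=cv2.morphologyEx(m,cv2.MORPH_CLOSE,np.ones((3,3)))
c=max(cv2.findContours(m.copy(),0,1)[0],key=cv2.contourArea)
p=np.array([onz(w,q+[285,110],.026)[:2] for q in c[:,0]],np.float32); print(cv2.boundingRect(c),cv2.fitEllipse(p),cv2.minEnclosingCircle(p))
E
```

```text
(13, 10, 44, 44) ((0.5611746311187744, -0.2368122935295105), (0.038801342248916626, 0.039861664175987244), 9.921985626220703) ((0.5610712766647339, -0.23672282695770264), 0.02081795036792755)
```

View pics/w5z.png

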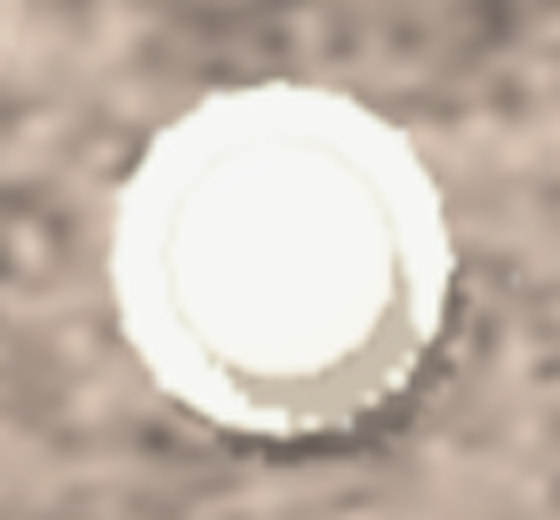

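Request:
play_rows([
  [[0,-1,-40],[0,0,0],1],
  [[0,-1,-70],[0,0,0],1],
  [[40,-1,-70],[0,0,0],1],
  [[80,-1,-70],[0,0,0],1],
  [[110,-1,-70],[0,0,0],0.8],
  [[130,-1,-70],[0,0,0],0.7],
  [[130,-1,-70],[0,0,0],0.7],
  [[130,-1,-70],[0,0,0],0.7],
])

```text
time_s: 7.4
position: [0.5616, -0.2372, 0.0929]
tcp_rot: [[-0.0, -0.172, -0.985], [0.0, -0.985, 0.172], [-1.0, -0.0, 0.0]]
force: [0.3, -0.4, 1.0]
opening: 0.744
```

```bash
python3 - <<'E'
from rig import bot
import cv2,numpy as np
s=bot.read_state(); print(s["time_s"],s["position"],s["force"],s["opening"])
d=bot.capture("wrist"); cv2.imwrite("pics/wrist6.png",d["img"])
d=bot.capture("side"); cv2.imwrite("pics/side6.png",d["img"][200:350,350:550].repeat(4,0).repeat(4,1))
E
```

```text
7.4 [ 0.56162435 -0.23720068  0.09286371] [ 0.28175777 -0.3932699   0.98016208] 0.743894660661419
```

View pics/wrist6.png

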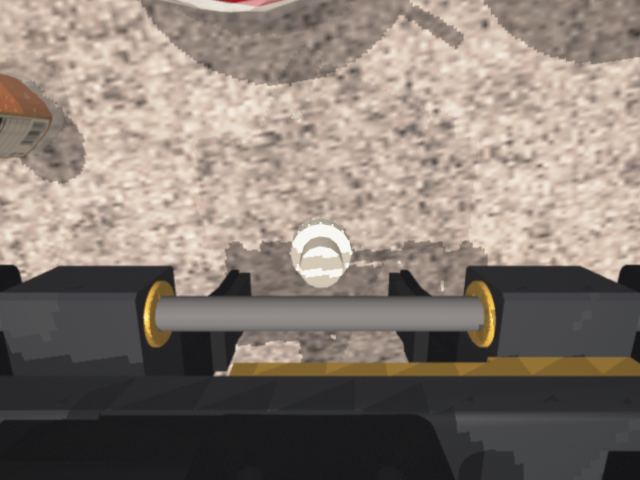

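View pics/side6.png

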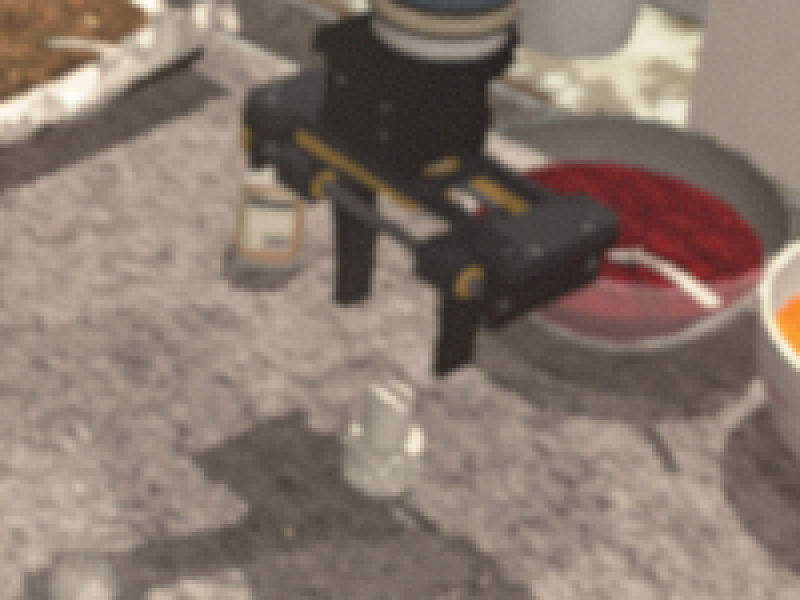

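The cap is centred between the fingers (column 321 against a jaw centre of about 320). Next I descend and grip.

Request:
play_rows([
  [[20,0,0],[0,0,0],0.7],
  [[40,0,0],[0,0,0],0.7],
  [[55,0,0],[0,0,0],0.7],
  [[64,0,0],[0,0,0],0.6],
  [[64,0,0],[0,0,0],0.5],
  [[64,0,0],[0,0,0],0.3],
  [[64,0,0],[0,0,0],0],
  [[64,0,0],[0,0,0],0],
])

```text
time_s: 8.3
position: [0.562, -0.2387, 0.0294]
tcp_rot: [[0.001, -0.174, -0.985], [-0.001, -0.985, 0.174], [-1.0, 0.001, -0.001]]
force: [-0.3, -0.4, 0.5]
opening: 0.329
```

Request:
play_rows([
  [[0,0,0],[0,0,0],0],
  [[0,0,0],[0,0,0],0],
  [[0,0,0],[0,0,0],0],
  [[0,0,0],[0,0,0],0],
  [[0,0,0],[0,0,0],0],
])

```text
time_s: 8.8
position: [0.5618, -0.2386, 0.0292]
tcp_rot: [[0.001, -0.174, -0.985], [-0.001, -0.985, 0.174], [-1.0, 0.0, -0.001]]
force: [-0.5, -0.2, 5.2]
opening: 0.29
```

```bash
python3 - <<'E'
from rig import bot
import cv2,numpy as np
s=bot.read_state(); print(s["time_s"],s["position"],s["force"],s["opening"])
d=bot.capture("side"); cv2.imwrite("pics/side7.png",d["img"][200:350,350:550].repeat(4,0).repeat(4,1))
E
```

```text
8.8 [ 0.56183141 -0.23861362  0.02915237] [-0.45857862 -0.21112597  5.20950221] 0.28974335937346585
```

View pics/side7.png

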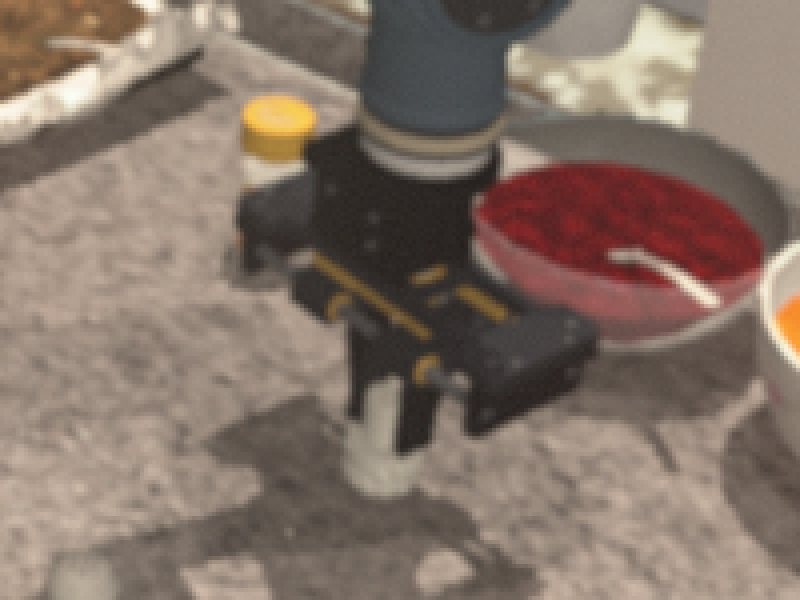

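The fingers hold the grip (0.29 is about 25 mm). Next I lift the cap and carry it over the stud.

Request:
play_rows([
  [[-20,0,0],[0,0,0],0],
  [[-60,0,0],[0,0,0],0],
  [[-100,0,0],[0,0,0],0],
  [[-130,-10,5],[0,0,0],0],
  [[-150,-40,20],[0,0,0],0],
  [[-150,-80,40],[0,0,0],0],
  [[-150,-120,60],[0,0,0],0],
  [[-150,-160,80],[0,0,0],0],
])

```text
time_s: 9.65
position: [0.5093, -0.0655, 0.1783]
tcp_rot: [[-0.001, -0.175, -0.985], [0.0, -0.985, 0.175], [-1.0, -0.0, 0.001]]
force: [0.2, 1.1, -0.5]
opening: 0.29
```

Request:
play_rows([
  [[0,-35,20],[0,0,0],0],
  [[0,-70,40],[0,0,0],0],
  [[0,-105,58],[0,0,0],0],
  [[0,-125,67],[0,0,0],0],
  [[0,-130,69],[0,0,0],0],
  [[0,-130,69],[0,0,0],0],
  [[0,-130,69],[0,0,0],0],
])

```text
time_s: 10.35
position: [0.4657, 0.0722, 0.1785]
tcp_rot: [[0.001, -0.174, -0.985], [-0.001, -0.985, 0.174], [-1.0, 0.0, -0.001]]
force: [-0.0, 0.6, -0.3]
opening: 0.289
```

```bash
python3 - <<'E'
from rig import bot
import cv2,numpy as np
s=bot.read_state(); print(s["time_s"],s["position"],s["force"],s["moment"],s["opening"])
for n in("scene","side","wrist"):
    d=bot.capture(n); np.savez(n+"8.npz",**d); print(bot.read_state()["position"])
    im=d["img"]
    if n!="wrist": im=im[140:290,220:380].repeat(4,0).repeat(4,1)
    cv2.imwrite(f"pics/{n}8.png",im)
E
```

```text
10.35 [0.46571113 0.07224242 0.17846326] [-0.04769546  0.61537432 -0.28545733] [ 0.05816221  0.1038383  -0.02723005] 0.2892047296610935
[0.46578527 0.07200462 0.17847193]
[0.46573972 0.07192872 0.17845922]
[0.46565992 0.07195385 0.17846224]
```

View pics/scene8.png

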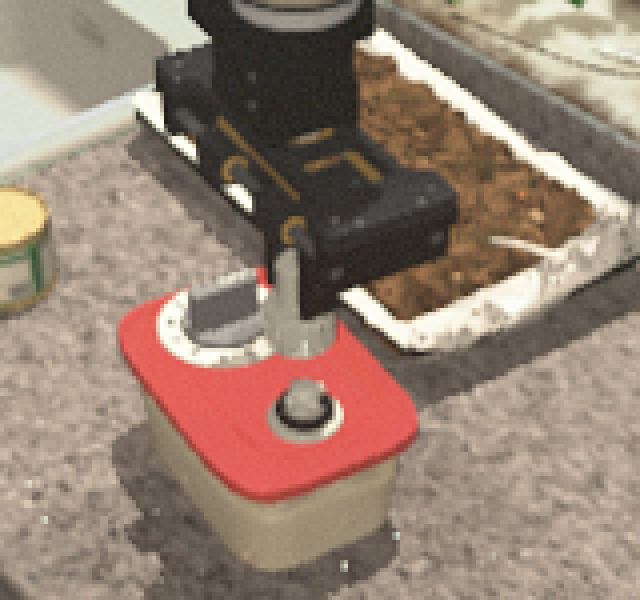

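View pics/side8.png

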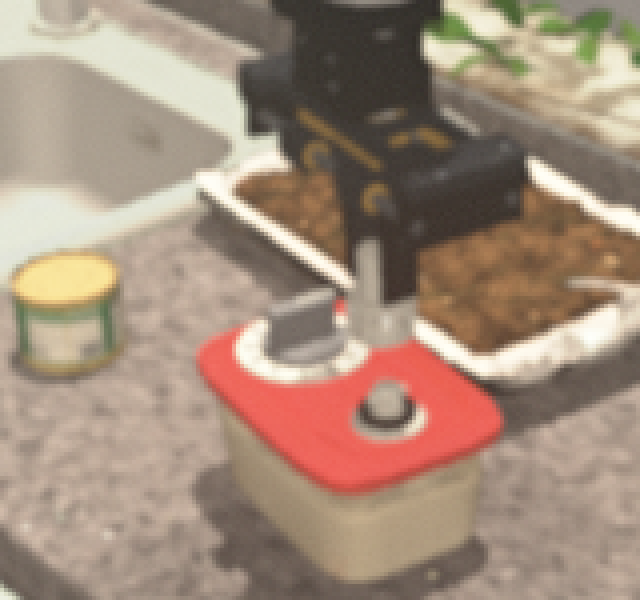

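View pics/wrist8.png

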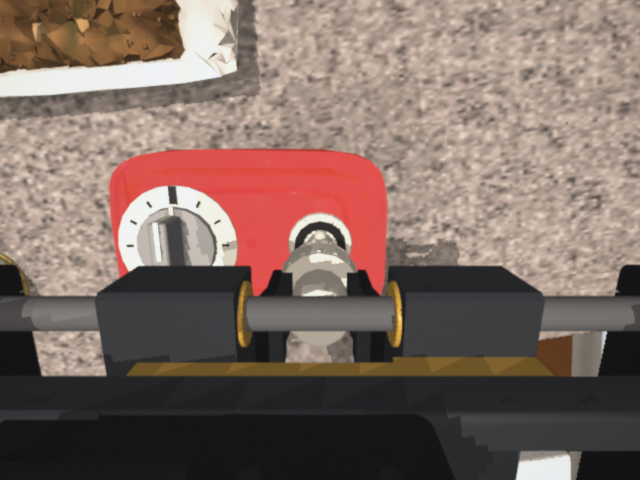

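```bash
python3 - <<'E'
from h import *
a=np.linspace(0,2*np.pi,73)
for n in("scene","side"):
    d=load(n+"8")
    img=d["img"]; cv2.imwrite(f"pics/{n}8z.png",cv2.resize(img[200:260,275:345],None,fx=9,fy=9,interpolation=cv2.INTER_CUBIC))
    def box(c,z,r):
        p=proj(d,np.c_[c[0]+r*np.cos(a),c[1]+r*np.sin(a),0*a+z]); return p.min(0).round(1),p.max(0).round(1)
    print(n,"foot",box((.4657,.072),.1493,.02),"flange",box((.4655,.073),.092,.023),"J",proj(d,[[.4657,.072,.1493],[.4667,.072,.1493],[.4657,.073,.1493]]))
E
```

```text
scene foot (array([287.8, 218.5]), array([305.5, 229.8])) flange (array([286.8, 236.4]), array([306.4, 249.5])) J [[296.63317864 224.09587393]
 [296.97431445 223.91336844]
 [296.35031783 223.88123855]]
side foot (array([307.2, 218.2]), array([324.6, 227. ])) flange (array([306.6, 238.1]), array([326.1, 248.7])) J [[315.9294039  222.54548047]
 [316.25548356 222.39025248]
 [315.64196232 222.38697289]]
```

View pics/scene8z.png

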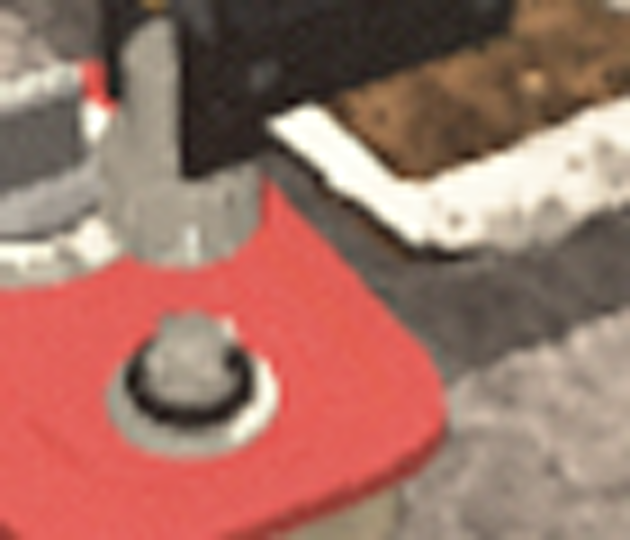

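View pics/side8z.png

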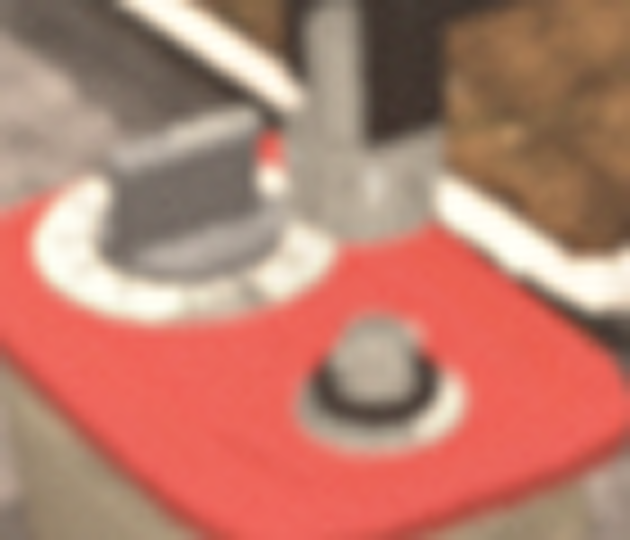

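Relative to the flange, the cap is aligned across the jaws (both at column 320 in the wrist view). In the scene and side views it sits about 1 to 2 mm short in x. I'll shift it, lower it to just above the stud, and check again.

Request:
play_rows([
  [[10,0,-1.5],[0,0,0],0],
  [[20,0,-1.5],[0,0,0],0],
  [[30,0,-1.5],[0,0,0],0],
  [[30,0,-1.5],[0,0,0],0],
  [[30,0,-1.5],[0,0,0],0],
])

```text
time_s: 11.0
position: [0.4661, 0.0728, 0.1479]
tcp_rot: [[-0.002, -0.174, -0.985], [0.0, -0.985, 0.174], [-1.0, 0.0, 0.002]]
force: [0.4, -0.8, 0.3]
opening: 0.287
```

```bash
python3 - <<'E'
from rig import bot
from h import *
s=bot.read_state(); print(s["time_s"],s["position"],s["force"],s["moment"],s["opening"])
a=np.linspace(0,2*np.pi,73)
for n in("scene","side","wrist"):
    d=bot.capture(n); np.savez(n+"9.npz",**d)
    im=d["img"]
    if n!="wrist": im=cv2.resize(im[205:265,275:345],None,fx=9,fy=9,interpolation=cv2.INTER_CUBIC)
    else: im=cv2.resize(im[160:300,220:400],None,fx=4,fy=4)
    cv2.imwrite(f"pics/{n}9.png",im)
    def box(c,z,r):
        p=proj(d,np.c_[c[0]+r*np.cos(a),c[1]+r*np.sin(a),0*a+z]); return p.min(0).round(1),p.max(0).round(1)
    p=s["position"]
    print(n,"foot",box(p[:2],p[2]-.0292,.02),"flange",box((.4655,.073),.088,.023))
E
```

```text
11.0 [0.46612947 0.07280709 0.14788382] [ 0.44488129 -0.76633435  0.26212067] [0.03155592 0.14966278 0.0136245 ] 0.28701902136974833
scene foot (array([288. , 228.5]), array([305.4, 239.9])) flange (array([286.8, 237.6]), array([306.4, 250.7]))
side foot (array([307.7, 229.2]), array([324.8, 238.2])) flange (array([306.7, 239.5]), array([326.1, 250.2]))
wrist foot (array([284.7, 237. ]), array([357.1, 305.7])) flange (array([284.3, 221.5]), array([356.9, 291. ]))
```

View pics/scene9.png

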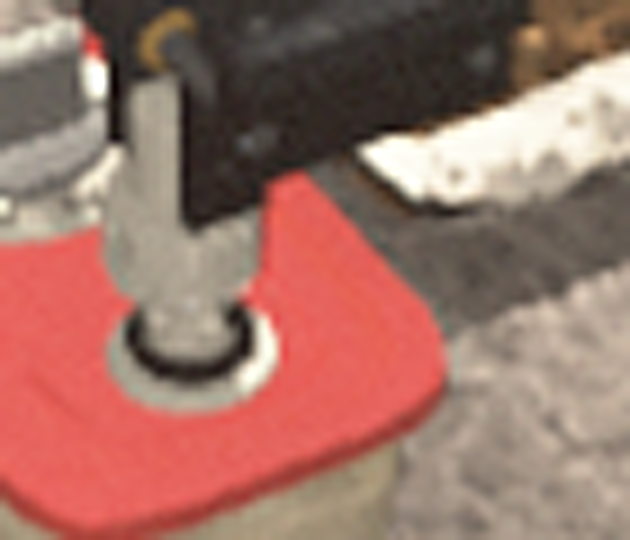

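View pics/side9.png

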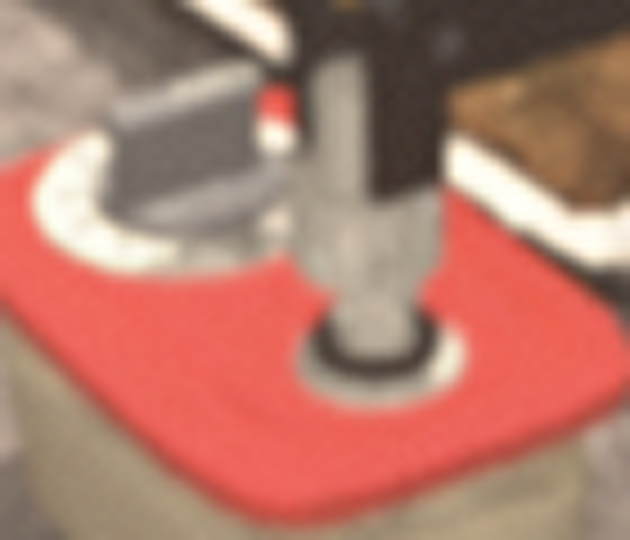

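View pics/wrist9.png

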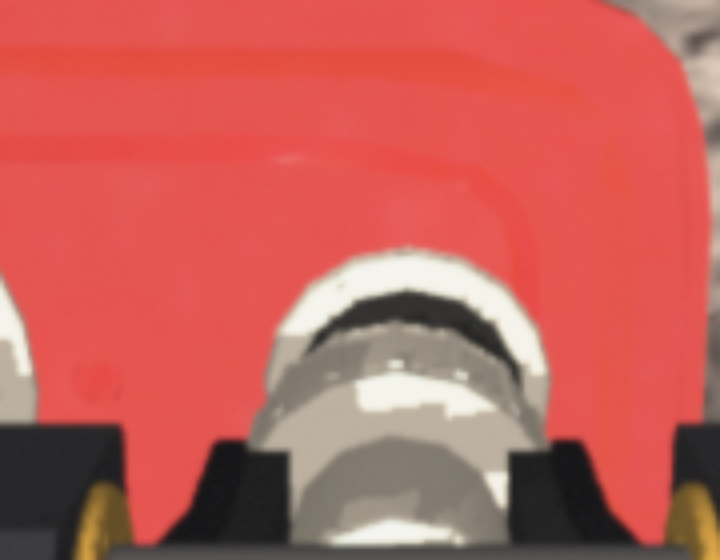

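In the wrist view the flange centre is at about column 322 and the skirt centre at about 319.5, so the cap is roughly 1.3 mm too far in +y. It is still a little short in x. I'll correct both and look again.

Request:
play_rows([
  [[0,1.3,-1.3],[0,0,0],0],
  [[0,1.3,-1.3],[0,0,0],0],
  [[0,1.3,-1.3],[0,0,0],0],
  [[0,1.3,-1.3],[0,0,0],0],
])

```text
time_s: 11.55
position: [0.4676, 0.0713, 0.1487]
tcp_rot: [[0.0, -0.174, -0.985], [-0.0, -0.985, 0.174], [-1.0, -0.0, -0.0]]
force: [-1.2, 0.2, -1.1]
opening: 0.289
```

```bash
python3 - <<'E'
from rig import bot
from h import *
s=bot.read_state(); print(s["time_s"],s["position"],s["force"],s["moment"],s["opening"])
for n in("scene","side","wrist"):
    d=bot.capture(n); np.savez(n+"10.npz",**d)
    im=d["img"]
    if n!="wrist": im=cv2.resize(im[205:265,275:345],None,fx=9,fy=9,interpolation=cv2.INTER_CUBIC)
    else: im=cv2.resize(im[160:300,220:400],None,fx=4,fy=4)
    cv2.imwrite(f"pics/{n}10.png",im)
E
```

```text
11.55 [0.46763315 0.07130214 0.14869413] [-1.20084741  0.15204575 -1.12072735] [0.07911694 0.11203453 0.00043312] 0.2886269378377816
```

View pics/scene10.png

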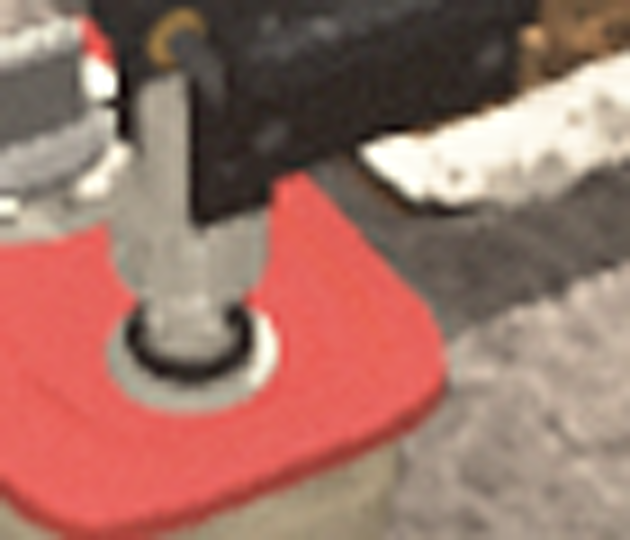

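View pics/side10.png

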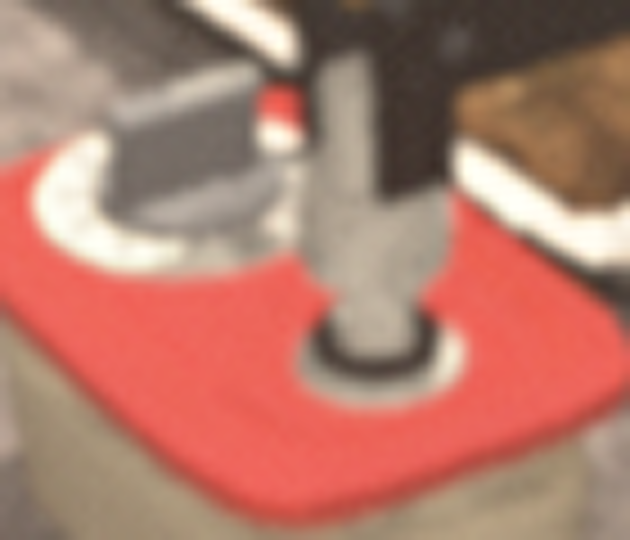

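View pics/wrist10.png

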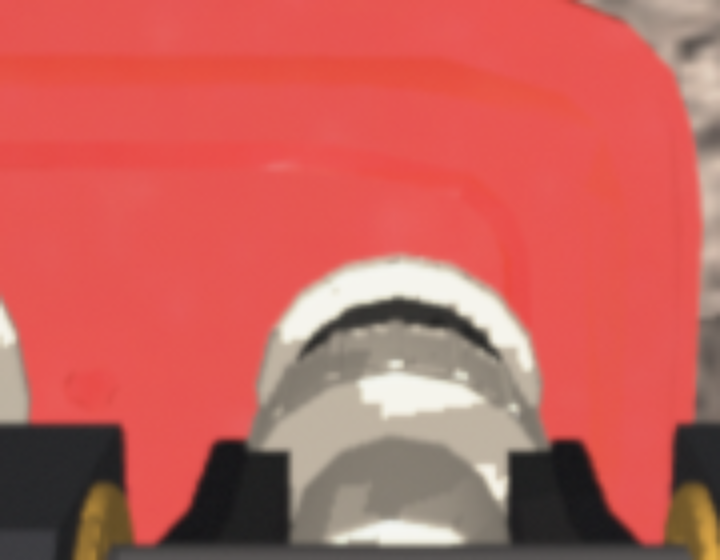

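The centres now agree within about 0.5 mm in all views (wrist 399 against 398 zoomed, scene 192 against 191). Next I press down slowly.

Request:
play_rows([
  [[2,0,0],[0,0,0],0],
  [[4,0,0],[0,0,0],0],
  [[6,0,0],[0,0,0],0],
  [[8,0,0],[0,0,0],0],
  [[9,0,0],[0,0,0],0],
  [[9,0,0],[0,0,0],0],
])

```text
time_s: 12.3
position: [0.4675, 0.0713, 0.1393]
tcp_rot: [[-0.0, -0.174, -0.985], [0.0, -0.985, 0.174], [-1.0, 0.0, 0.0]]
force: [-0.2, -0.4, -0.9]
opening: 0.29
```

Request:
play_rows([
  [[1,0,0],[0,0,0],0],
  [[2,0,0],[0,0,0],0],
  [[2,0,0],[0,0,0],0],
])

```text
time_s: 12.6
position: [0.4676, 0.0712, 0.1377]
tcp_rot: [[-0.0, -0.173, -0.985], [-0.0, -0.985, 0.173], [-1.0, 0.0, -0.0]]
force: [-1.3, -0.3, 2.8]
opening: 0.289
```

```bash
python3 - <<'E'
from rig import bot
s=bot.read_state(); print(s["time_s"],s["position"],s["force"],s["moment"],s["opening"])
E
```

```text
12.6 [0.46757165 0.07118665 0.13770987] [-1.32250589 -0.314311    2.75625714] [-0.07206198  0.22730387 -0.04030418] 0.28862919835419354
```

The foot is about 20.5 mm above the lid and the push is rising, so the lip has met the noses as expected. I continue through the click.

Request:
play_rows([
  [[1,0,0],[0,0,0],0],
  [[2,0,0],[0,0,0],0],
  [[2,0,0],[0,0,0],0],
])

```text
time_s: 12.9
position: [0.4681, 0.0711, 0.1365]
tcp_rot: [[0.001, -0.173, -0.985], [-0.0, -0.985, 0.173], [-1.0, 0.0, -0.001]]
force: [-0.2, -0.6, 8.7]
opening: 0.291
```

Request:
play_rows([
  [[1,0,0],[0,0,0],0],
  [[2,0,0],[0,0,0],0],
  [[2,0,0],[0,0,0],0],
])

```text
time_s: 13.2
position: [0.4674, 0.0712, 0.1338]
tcp_rot: [[-0.0, -0.173, -0.985], [-0.0, -0.985, 0.173], [-1.0, 0.0, -0.0]]
force: [-1.2, -1.2, 2.2]
opening: 0.287
```

Request:
play_rows([
  [[1,0,0],[0,0,0],0],
  [[2,0,0],[0,0,0],0],
  [[3,0,0],[0,0,0],0],
  [[3,0,0],[0,0,0],0],
])

```text
time_s: 13.6
position: [0.467, 0.0714, 0.1293]
tcp_rot: [[-0.002, -0.174, -0.985], [0.0, -0.985, 0.174], [-1.0, 0.0, 0.002]]
force: [1.6, -0.7, -11.5]
opening: 0.29
```

It clicked: the push peaked at about 9 N, then reversed as the cap pulled itself down. I continue onto the seal.

Request:
play_rows([
  [[1,0,0],[0,0,0],0],
  [[2,0,0],[0,0,0],0],
  [[2,0,0],[0,0,0],0],
  [[2,0,0],[0,0,0],0],
])

```text
time_s: 14.0
position: [0.4674, 0.0714, 0.1286]
tcp_rot: [[-0.0, -0.174, -0.985], [0.0, -0.985, 0.174], [-1.0, -0.0, 0.0]]
force: [-1.1, -0.6, -3.3]
opening: 0.288
```

Request:
play_rows([
  [[1,0,0],[0,0,0],0],
  [[2,0,0],[0,0,0],0],
  [[2,0,0],[0,0,0],0],
  [[2,0,0],[0,0,0],0],
])

```text
time_s: 14.4
position: [0.4682, 0.0713, 0.1269]
tcp_rot: [[0.001, -0.174, -0.985], [0.0, -0.985, 0.174], [-1.0, -0.0, -0.001]]
force: [0.8, 0.0, 0.9]
opening: 0.292
```

Request:
play_rows([
  [[0.7,0,0],[0,0,0],0],
  [[1.4,0,0],[0,0,0],0],
  [[1.4,0,0],[0,0,0],0],
  [[1.4,0,0],[0,0,0],0],
])

```text
time_s: 14.8
position: [0.4682, 0.0713, 0.1255]
tcp_rot: [[0.001, -0.174, -0.985], [0.0, -0.985, 0.174], [-1.0, -0.0, -0.001]]
force: [0.1, 1.0, 4.9]
opening: 0.287
```

Request:
play_rows([
  [[0.7,0,0],[0,0,0],0],
  [[0.7,0,0],[0,0,0],0],
  [[0.7,0,0],[0,0,0],0],
])

```text
time_s: 15.1
position: [0.4682, 0.0713, 0.1249]
tcp_rot: [[0.002, -0.174, -0.985], [0.0, -0.985, 0.174], [-1.0, -0.0, -0.001]]
force: [0.4, 0.1, 6.2]
opening: 0.291
```

Request:
play_rows([
  [[0.6,0,0],[0,0,0],0],
  [[0.6,0,0],[0,0,0],0],
  [[0.6,0,0],[0,0,0],0],
  [[0.6,0,0],[0,0,0],0],
  [[0.6,0,0],[0,0,0],0],
])

```text
time_s: 15.6
position: [0.4683, 0.0713, 0.1245]
tcp_rot: [[0.002, -0.174, -0.985], [-0.0, -0.985, 0.174], [-1.0, -0.0, -0.002]]
force: [0.8, 1.2, 7.3]
opening: 0.294
```

```bash
python3 - <<'E'
from rig import bot
import cv2,numpy as np
F=[]
for i,n in enumerate(("scene","side","wrist")*2):
    s=bot.read_state(); F.append([s["time_s"],*s["position"],*s["force"],s["opening"]])
    d=bot.capture(n)
    np.savez(n+"11.npz",**d)
    im=d["img"]
    if n!="wrist": im=im[140:290,220:380].repeat(4,0).repeat(4,1)
    cv2.imwrite(f"pics/{n}11.png",im)
print(np.round(F,4))
E
```

```text
[[15.6     0.4683  0.0713  0.1245  0.8325  1.2183  7.3289  0.2943]
 [15.65    0.4683  0.0713  0.1245 -0.1416  0.8091  8.111   0.2881]
 [15.7     0.4682  0.0713  0.1245  0.0524  0.5763  9.3534  0.2847]
 [15.75    0.4682  0.0713  0.1245  0.2209  1.0012  8.064   0.2884]
 [15.8     0.4683  0.0713  0.1245  0.4499  1.1526  7.375   0.2863]
 [15.85    0.4683  0.0713  0.1245  0.3903  1.1871  7.3816  0.2896]]
```

View pics/side11.png

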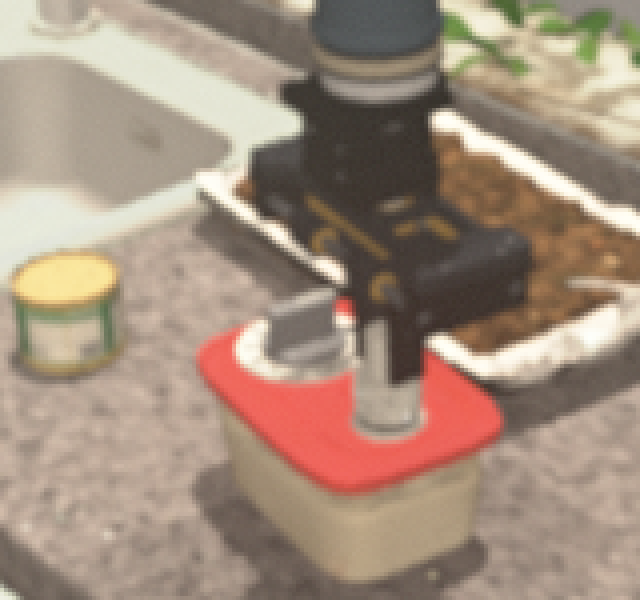

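View pics/wrist11.png

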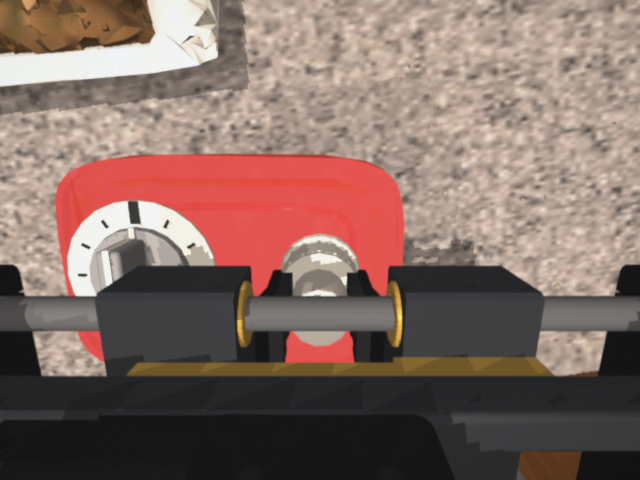

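The cap sits down in the flange at side-crop position (388,410). The pointer is still on the long mark at about (134,212) in the wrist view. The push is steady at about 8 N with the foot about 7.3 mm above the lid. I'm handing in.

```bash
python3 - <<'E'
from rig import bot
print(bot.hand_in()); s=bot.read_state(); print(s["time_s"],s["position"],s["force"])
E
```

```text
the job is handed in; nothing more can be done
None
the job is handed in; nothing more can be done
```

I turned the dial to the long mark, pressed the vent cap onto the stud until it clicked, and handed in at about 16 s with the hand still pushing down on the cap.

- **Dial:** I turned it about 82° clockwise. After release the pointer measured -8.7° against about -10° for the mark, so they agree to within about 1–2°. The last wrist view still shows the pointer on the mark.
- **Cap:** The push rose to about 9 N, then reversed as the cap pulled itself down (the click). I kept pressing onto the seal. The last readings were 7.3–9.4 N, averaging about 8 N, with the cap's foot about 7.3 mm above the lid by the arm's own reading.
- **Bystanders:** I kept the arm clear of the jar, shaker and tin, and saw no contact. I did not re-measure their positions at the end.
- **Disagreements:** The camera estimates of the stud differed by 1–3 mm. I settled that by comparing the cap directly with the flange in all three views before pressing.

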